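# Static-balance a belt pulley on rollers

### The job

Take the belt pulley out of its leaning rest, lower it gently onto the four rollers of the balancing stand, whose height you have to feel for, let go and let its heavy side turn down by itself until it has come to rest. Then gently hang the brass clip weight astride the top of the rim, on the light side right opposite the heavy spot, so that the pulley stays on its rollers at rest with the clip standing upright on top. Leave the vial, the petri dish and the steel weight beside the work alone.

Things in the scene. Friction and masses are not known exactly. Their poses are not given: they have to be found in the camera images.
- pulley: Aluminium belt pulley, 0.56 kg: disc 110 mm diameter, 16 mm thick, flat faces; steel axle 12 mm diameter, 110 mm long, 47 mm out of each face. Origin at the disc's centre, own x along the axle. A hidden heavy spot (0.16 kg, 35 mm from the axle) lies at an unknown angle. Released on the rollers it swings like a damped pendulum for 1 to 2 s. Grip the disc across its faces near the rim.
- pulley_dot (a point): Red index dot shown on both faces near the rim; the point lies mid-thickness, 50 mm from the centre along the pulley's own +z. It shows the turning only, not the heavy spot. At the start the dot is uppermost: own z points up the slope, leaning 30 degrees from vertical towards the rest's own -x (roughly to the right as the robot sees it), and own x points the other way, tipped up 30 degrees.
- rest: Fixed blue leaning rest: base 110 x 90 x 10 mm, sloping board 64 mm wide, 12 mm thick under the disc's lower face, reaching 5 mm above the axle; its 15 mm notch, open at the top, carries the axle. The upper half of the disc overhangs free; draw it out up the slope 25 mm or more. Origin under the base, 78 mm below the pulley's centre; own x roughly to the robot's left.
- stand: Fixed balancing stand: grey base 138 x 84 x 12 mm; two sliding plates at own x = +-50 mm, each with two free, slightly damped steel rollers, 30 mm diameter, 10 mm wide, at own x = +-38, y = +-16 mm. The axle lies on them along own x, either way round, the disc between. The plates are clamped at an unreported height, 0 to 20 mm above the lowest. Origin under the base's middle.
- stand_axle (a point): Where the pulley's centre would rest if the rollers stood at their lowest: 80 mm above the bench over the stand's origin (roller centres then 66.5 mm, plate tops 71 mm high). In fact it comes to rest 0 to 20 mm straight above this point, different each time: feel for the rollers when lowering it. The top of the rim is 55 mm above the pulley's centre.
- clip: Brass clip weight, 45 g, an upside-down U standing on its legs: 36 mm (own x) x 24 mm (own y) x 38 mm high; legs 8 mm thick at own x = +-14 mm, 20 mm clear between them (disc: 16 mm), slot along own y. Origin midway under the legs, own z up. Grip it across the legs' outer faces (36 mm, own x), so that the fingers pass down either side of the disc.
- clip_roof (a point): Middle of the slot's roof in the clip, 28 mm above the clip's origin: this point rests on the top of the rim (55 mm above the axle line) when the clip hangs on the pulley, with the clip's own x along the axle.
- vial: Bystander: glass vial with black cap, 23 mm diameter, 53 mm high; origin under its centre.
- dish: Bystander: petri dish, 67 mm diameter, 17 mm high; origin under its centre.
- puck: Bystander: turned steel weight, 42 mm diameter, 24 mm high; origin under its centre.
Mind the look-alikes: they are no part of the job. What is shaped like the pulley but green or orange is not meant.

How it is judged:
By the outcome, as a careful person would: the job done as asked, in the order asked, and still so for the second after the job is handed in, with the robot touching nothing.
It also fails if it takes over 54 s, if anything falls off the work surface, if the arm or the gripper's body presses on something with over 40 N, if the wrist force passes 120 N, or if a joint passes its speed limit or range.

### The arm

A 7-joint arm with a two-finger parallel gripper is mounted at the origin on a cart in front of the work surface, level with it; the furniture and walls round the work are solid. World frame = base frame: x ahead of the robot, y to its left, z up, the work surface at z = 0. Lengths are in mm, angles in rad, forces in N, time in s.
With the tool pointing down it reaches from about 400 to 750 mm from the base axis. Payload 19.5 kg.
Tool frame: the origin (TCP) lies midway between the tips of the shut fingers; the grasp point (between the pads) lies 19 mm behind it (r.grip_point_offset is the distance from the TCP to the grasp point, in mm); z points along the fingers, x is the direction in which the jaws open and shut, and the axes are right-handed (so a half turn about z gives the same grasp; the last joint's range is limited). The gripper opens to 85 mm and grips with 20 to 120 N. Pads are 22 mm wide; open, the fingers measure 114 mm over their backs; the gripper's body (76 mm by 85 mm) begins 54 mm behind the grasp point. The pads swing forward as they close: fully open they stand 13 mm farther back than shut.
Start: joints at [1.106, 0.707, -0.028, 1.485, 0.022, 0.951, -0.075], TCP at [235.921, -524.343, 231.268] pointing down, gripper open.
Joint ranges: [-2.71, 2.71], [-0.32, 2.16], [-1.57, 1.52], [0, 2.45], [-1.46, 4.6], [0, 2.02], [-2.83, 2.83]. Speed limits (rad/s): [1.89, 1.89, 2.57, 2.57, 3.01, 3.01, 3.01].

### API

Orientations are given as a unit quaternion [w, x, y, z].
In Python, from workcell import r gives the robot as it stands.
- The arm moves only by the tool send_rows, never from a script. Its argument "motion" is one flat list of numbers, 7 for each row, row after row: the finger opening in m, from 0 to 0.0854, then the shift along the tool's x, y, z in m, then the turn, a rotation vector about the tool's x, y, z in degrees. In form: [hand, dx, dy, dz, wx, wy, wz, hand, dx, dy, dz, wx, wy, wz, ...]. A call has 1 to 8 rows; each row shifts and turns the commanded pose from where the row before left it, along the tool's axes as they then stand; what a row does not reach is not made up. A row lasts 1/10 s, in which the tool goes at most 50 mm and 8.59 degrees, less where a joint would pass 70% of its speed; a pose out of reach is approached as far as the arm can. A call with a gripper value outside its range is refused whole. The fingers move at their own pace and stop on an object; "force" is the grip in N (left out, the last holds). Time passes only in rows, so rows that do not move let the fingers close. It gives the time, the measured TCP pose, the force and the opening at its end, in the units of the state.
- r.observe(): the state, without advancing time (a new reading comes with each control period).
- r.grab_frame(name): name is "side" or "top"; returns a dict with "image" (384x512x3 uint8, blue, green, red), "depth" (384x512 float32, mm along the optical axis (not along the pixel's ray), 0 where there is no reading), "fx", "fy", "cx", "cy" (pixels), "dist_coeffs" ([k1, k2, p1, p2, k3] as OpenCV has them; the pictures are not rectified), "T" (4x4, takes a point from camera to world coordinates). Camera axes: x right, y up, looking along -z (the intrinsics and any distortion apply to the point x, -y, -z); pixel columns grow to the right and rows downward; lengths in mm; the calibration is good to about 2 mm. A picture is of the moment at which its call begins.
- r.finish_job(): hands the job in, once; it reports no verdict.
Trained networks look in a picture, given as the dict that the camera call returned (one of the last four; its "shot" number tells which), for a name from the list of things; names that differ only in an ending like _2 or _b are one class to them, and where a whole thing is asked for, a point or a joint stands for the part that bears it (a point fixed in the world has none). Each returns a list of dicts, best first, with "confidence" (0 to 1); they miss things now and then, are a little off and sometimes report something else, mostly with a low value. They report only what shows in the picture. A call takes as long as a camera call. They do not tell look-alikes from the thing itself.
- r.boxes_of(picture, query): "rect" ([left, top, right, bottom] in pixels, round what is visible of it).
- r.outline_of(picture, query): "mask" (384x512 bool, what is visible of it) and "rect" ([left, top, right, bottom] in pixels, round what is visible of it).
- r.tip_of(picture, query): "xy" ([column, row] in pixels: a listed point, or the origin of a listed thing).
The state is a dict: "t": time; "joints": joint angles; "joint_velocities": joint speeds; "joint_torque": joint torques, N m; "eef_pos": TCP position; "tcp_rot": TCP orientation; "force": force on the tool from outside, world axes, zero at the start; "moment": the same for the moment, N m; "gripper_width": opening from 0.0 (shut) to 1.0 (fully open).
Only numpy, scipy, OpenCV 4.12 (cv2) and the standard library are available. Lean on these libraries where they do the work, as an engineer would, in place of code of your own. Each camera call takes 0.05 s, during which the arm holds its last target. There are 200 camera calls.

## Working session

There is one attempt and no reset: what is moved stays moved. The work goes in short steps, Python scripts to look and compute and a tool call to move; the robot and the scene stay as the last step left them, time stands still between calls to the robot, and variables do not carry over. Pictures are saved under pics/ and viewed, about 8 in all and at most 12, crops included, and the job is handed in when it is done.

Besides the shell and the picture viewer there is one more tool, called after ">>>" as a command line: name --argument value ..., lists and objects as JSON in quotes. send_rows: Moves the arm, as the interface text tells. Its arguments: {"type":"object","properties":{"motion":{"type":"array","items":{"type":"number"}},"force":{"type":"number"}},"required":["motion"]}

```bash
mkdir -p pics; cat > h.py <<'E'
import numpy as np, cv2
from scipy.spatial.transform import Rotation as R
from workcell import r
def world(f,px,depth=None):
    px=np.atleast_2d(np.array(px,float))
    K=np.array([[f['fx'],0,f['cx']],[0,f['fy'],f['cy']],[0,0,1]])
    u=cv2.undistortPoints(px.reshape(-1,1,2),K,np.array(f['dist_coeffs'],float)).reshape(-1,2)
    if depth is None:
        depth=f['depth'][np.clip(px[:,1].round().astype(int),0,383),np.clip(px[:,0].round().astype(int),0,511)]
    d=np.asarray(depth,float)*np.ones(len(px))
    p=np.c_[u[:,0]*d,-u[:,1]*d,-d]
    T=np.array(f['T']); return p@T[:3,:3].T+T[:3,3]
def ray_z(f,px,z):
    a=world(f,px,100.);c=np.array(f['T'])[:3,3]; d=a-c
    return c+d*((z-c[2])/d[:,2])[:,None]
def cloud(f,mask):
    v,u=np.nonzero(mask&(f['depth']>0)); return world(f,np.c_[u,v])
def proj(f,P):
    T=np.array(f['T']);p=(np.atleast_2d(P)-T[:3,3])@T[:3,:3]; p=p*[1,-1,-1]
    K=np.array([[f['fx'],0,f['cx']],[0,f['fy'],f['cy']],[0,0,1]])
    return cv2.projectPoints(p,np.zeros(3),np.zeros(3),K,np.array(f['dist_coeffs'],float))[0].reshape(-1,2)
E
python3 - <<'E'
from h import *
s=r.observe(); print(s, r.grip_point_offset)
for n in ('side','top'):
    f=r.grab_frame(n); cv2.imwrite(f'pics/{n}0.png',f['image']); print(n,np.array(f['T']).round(3).tolist(),f['fx'])
    np.savez(f'{n}0.npz',**{k:v for k,v in f.items()})
    for q in ('pulley','rest','stand','clip','vial','dish','puck'):
        for b in r.outline_of(f,q)[:3]:
            c=cloud(f,b['mask']); print(q,round(b['confidence'],2),np.round(b['rect']).tolist(),np.median(c,0).round() if len(c) else None, c.min(0).round() if len(c) else '',c.max(0).round() if len(c) else '')
    for q in ('pulley','pulley_dot','stand','stand_axle','clip','clip_roof','rest'):
        print(q,[(round(b['confidence'],2),np.round(b['xy'],1).tolist()) for b in r.tip_of(f,q)[:3]])
print(r.observe()['t'])
E
```

```text
{'t': 0.0, 'joints': array([ 1.10630253,  0.70706684, -0.02759556,  1.48504541,  0.02197955,
        0.95091347, -0.07552561]), 'joint_velocities': array([ 8.56148810e-04,  8.48194873e-04, -2.24549912e-04, -1.36677347e-03,
       -3.01920735e-05,  2.35519877e-04,  2.08378240e-04]), 'joint_torque': array([ 9.09624323e-04, -8.83214664e+01,  1.23483807e+00, -2.36167574e+01,
        1.68922992e-02,  6.64269843e-03, -1.18194903e-04]), 'eef_pos': array([ 235.80211505, -524.10828549,  230.83749266]), 'tcp_rot': array([-2.91968108e-04,  8.39720545e-01, -5.43018495e-01, -4.84378009e-04]), 'force': array([-0.31840639, -0.97170918, -0.30805629]), 'moment': array([ 0.04045385, -0.00013864, -0.0579068 ]), 'gripper_width': 0.9977153010463102} 18.700000000000003
side [[1.0, 0.008, -0.02, 503.071], [-0.021, 0.372, -0.928, -1330.481], [-0.0, 0.928, 0.372, 618.509], [0.0, 0.0, 0.0, 1.0]] 490.9708298542753
pulley 0.9 [239.0, 156.0, 275.0, 185.0] [531. 209.  92.] [477. 176.  -3.] [599. 504. 131.]
pulley 0.81 [195.0, 201.0, 230.0, 242.0] [ 407. -159.   62.] [ 361. -197.    3.] [ 454. -120.  112.]
pulley 
[... 1727 characters left out ...]
0, 168.0] [656.  88.  45.] [648.  78.  -3.] [683. 109.  54.]
vial 0.23 [371.0, 238.0, 386.0, 252.0] [ 439. -335.   36.] [ 421. -358.   -4.] [ 460. -323.   42.]
dish 0.86 [203.0, 245.0, 232.0, 273.0] [410.  71.  16.] [377.  37.  -5.] [443. 106.  20.]
puck 0.57 [296.0, 131.0, 309.0, 146.0] [ 719. -154.   22.] [ 699. -175.   -5.] [ 740. -133.   28.]
pulley [(0.88, [305.5, 261.5]), (0.78, [146.5, 208.4]), (0.66, [141.0, 275.2])]
pulley_dot [(0.96, [134.1, 277.7]), (0.85, [156.0, 200.9]), (0.85, [306.9, 258.1])]
stand [(0.86, [278.1, 188.1])]
stand_axle [(0.7, [278.4, 181.7])]
clip [(0.67, [214.9, 262.0]), (0.6, [375.4, 245.1])]
clip_roof [(0.55, [381.8, 244.2])]
rest [(0.64, [156.2, 215.5])]
1.5
```

```bash
python3 - <<'E'
import cv2,numpy as np
s=cv2.imread('pics/side0.png')[130:310,160:400];t=cv2.imread('pics/top0.png')[110:310,100:400]
cv2.imwrite('pics/s0z.png',cv2.resize(s,None,fx=3.3,fy=3.3,interpolation=2)); cv2.imwrite('pics/t0z.png',cv2.resize(t,None,fx=2.66,fy=2.66,interpolation=2))
E
```

```text
(no output)
```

View pics/s0z.png

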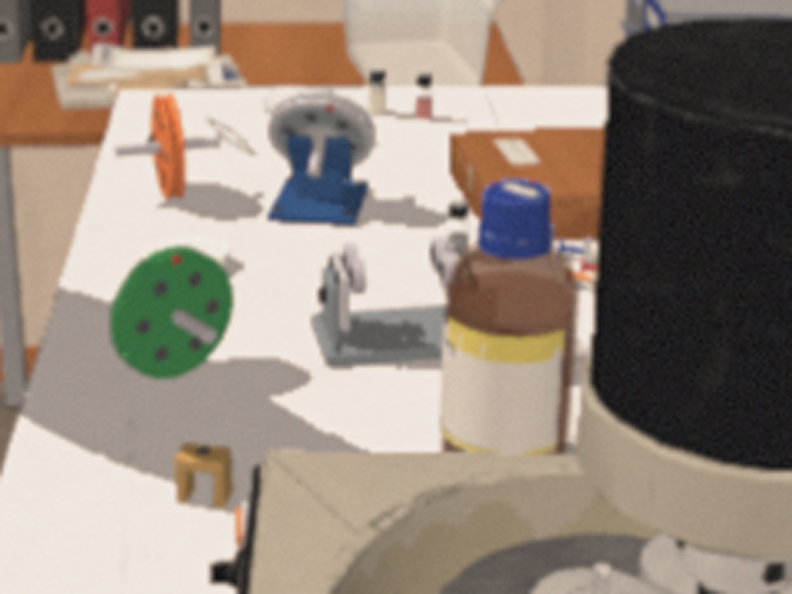

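View pics/t0z.png

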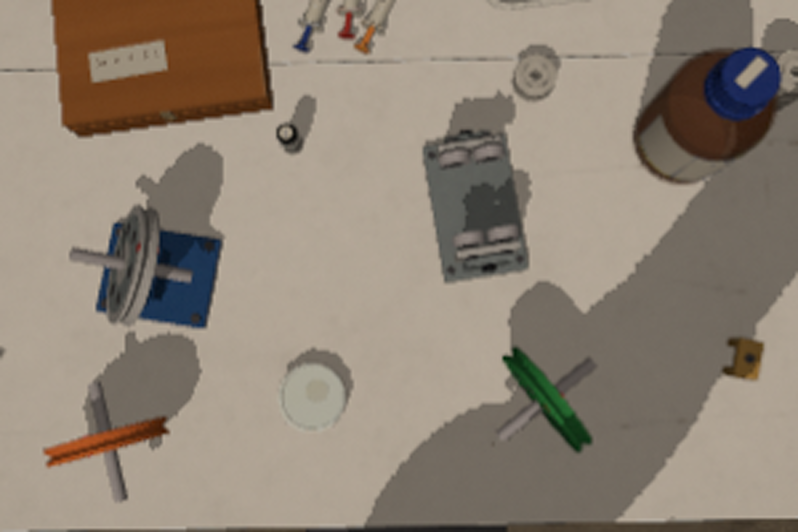

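```bash
cat > fit.py <<'E'
from h import *
from scipy.optimize import least_squares
def load(n):
    d=np.load(n); return {k:d[k] for k in d.files}
def cyl(p,Rr,h):  # sdf, axis x
    a=np.c_[np.hypot(p[:,1],p[:,2])-Rr,abs(p[:,0])-h]
    return np.minimum(a.max(1),0)+np.linalg.norm(np.maximum(a,0),axis=1)
def pulley_res(P,c,Rm):
    q=(P-c)@Rm; return np.minimum(cyl(q,55,8),cyl(q,6,55))
E
python3 - <<'E'
from fit import *
fs={n:load(n+'0.npz') for n in('top','side')}
t,s=fs['top'],fs['side']
al=np.ones((384,512),bool)
Ct=cloud(t,al);Cs=cloud(s,al)
print('rays centre z78',ray_z(t,[146.5,208.4],78),ray_z(s,[255.9,168.7],78),'rest',ray_z(t,[156.2,215.5],0),ray_z(s,[256.5,190.2],0))
print('stand',ray_z(t,[278.1,188.1],0),ray_z(s,[280.8,228.8],0),'axle',ray_z(t,[278.4,181.7],80),ray_z(s,[281.3,207.7],80))
def sel(C,lo,hi): return C[((C>lo)&(C<hi)).all(1)]
for nm,C in(('top',Ct),('side',Cs),('both',np.r_[Ct,Cs])):
    P=sel(C,[465,140,60],[600,300,150])
    def unp(v):
        cy,sy=np.cos(v[3]),np.sin(v[3]); rx=np.array([cy,sy,0]);up=np.array([0,0,1.]);th=v[4]
        x=rx*np.cos(th)+up*np.sin(th); z=up*np.cos(th)-rx*np.sin(th)
        return v[:3],np.c_[x,np.cross(z,x),z]
    o=least_squares(lambda v:pulley_res(P,*unp(v)),[531,209,78,1.6,.52],loss='soft_l1',f_scale=2)
    print('pulley',nm,len(P),o.x[:3].round(1),np.degrees(o.x[3:]).round(1),np.median(abs(o.fun)).round(2))
for nm,C in(('top',Ct),('side',Cs)):
    for k,lo,hi in(('stand',[500,-200,8],[690,-20,16]),('clip',[400,-380,33],[480,-300,44]),('rest',[440,120,7],[610,300,13]),('dish',[370,30,12],[450,110,22]),('plates',[500,-200,60],[690,-20,130])):
        P=sel(C,lo,hi)
        if len(P)<5: continue
        print(k,nm,len(P),np.round(np.array(cv2.minAreaRect(P[:,:2].astype(np.float32))[:2]),1).tolist(),round(cv2.minAreaRect(P[:,:2].astype(np.float32))[2],1),'med',np.median(P,0).round(1),'max',P.max(0).round(1))
# tall stuff map
P=Ct[(Ct[:,2]>60)]
g=np.zeros((14,20))
import itertools
for p in P:
    i,j=int((p[0]-200)//50),int((p[1]+500)//50)
    if 0<=i<14 and 0<=j<20: g[i,j]=max(g[i,j],p[2])
print('cols y from -500 step 50; rows x from 200');print(g.astype(int))
E
```

```text
rays centre z78 [[535.69117733 233.98908875  78.        ]] [[530.83438419 236.12979042  78.        ]] rest [[525.13819846 232.34852145   0.        ]] [[532.78581454 236.17427165   0.        ]]
stand [[591.09816966 -90.73590987   0.        ]] [[596.55447729 -66.43306745   0.        ]] axle [[593.77380829 -87.18128392  80.        ]] [[594.38642199 -98.57339284  80.        ]]
pulley top 719 [532.9 228.2  76.3] [79.6 30.4] 0.61
pulley side 534 [532.2 214.2  71. ] [80.2 24.6] 3.17
pulley both 1253 [533.2 227.8  76.6] [79.7 29.8] 1.11
stand top 1058 [[590.2, -90.7], [136.3, 83.6]] 8.0 med [592.8 -87.5  11.2] max [661.8 -41.3  15.7]
clip top 146 [[439.4, -338.3], [25.1, 36.0]] 76.5 med [ 439.1 -337.6   37. ] max [ 458.9 -323.3   42. ]
rest top 651 [[529.5, 221.5], [110.1, 89.1]] 79.7 med [522.1 196.4   9.4] max [581.9 282.2  12.9]
dish top 544 [[408.6, 70.8], [66.6, 62.7]] 88.9 med [409.3  70.7  15.8] max [440.1 104.   20.1]
plates top 534 [[590.4, -90.7], [123.9, 61.3]] 8.2 med [559.9 -90.1  73.7] max [654.2 -55.5  86.4]
stand side 482 [[582.3, -94.8], [117.7, 89.0]] 7.9 med [ 582.7 -100.7
[... 969 characters left out ...]
   0   0
    0   0]
 [134   0   0   0   0   0   0  76  84   0   0   0   0 123 131 110   0   0
    0   0]
 [127   0   0   0   0   0   0  86  84   0   0   0   0 118 124   0   0   0
    0   0]
 [  0   0   0 218 219 108   0  86  85   0   0   0   0   0   0   0   0   0
    0   0]
 [  0  71  74 219 218 137   0  63  68   0   0   0   0   0   0   0   0   0
    0   0]
 [  0  72  71   0 151   0   0   0   0   0   0   0   0   0   0   0   0   0
    0   0]
 [  0   0   0   0   0   0   0   0   0   0   0   0   0   0   0   0   0   0
    0   0]
 [  0   0   0   0   0   0   0   0   0   0   0   0   0   0   0   0   0   0
    0   0]
 [  0   0   0   0   0   0   0   0   0   0   0   0   0   0   0   0   0 104
  107  83]]
```

```bash
cat > plan.py <<'E'
from h import *
Q=lambda q:R.from_quat([q[1],q[2],q[3],q[0]])
def down(yaw_deg,tilt=0):  # tool x at yaw, z down, then turned tilt deg about own y
    c,s=np.cos(np.radians(yaw_deg)),np.sin(np.radians(yaw_deg))
    return R.from_matrix(np.c_[[c,s,0],[s,-c,0],[0,0,-1]])*R.from_euler('y',tilt,degrees=True)
def plan(p0,R0,p1,R1,hand,n=None,step=46,deg=8.3,dec=3):
    """rows from pose 0 to 1, re-aimed each row so rounding does not build up"""
    p,Rc=np.array(p0,float),R0
    tot=(R0.inv()*R1).magnitude()*180/np.pi
    n=n or int(max(1,np.ceil(np.linalg.norm(p1-p)/step),np.ceil(tot/deg)))
    out=[]
    for k in range(n):
        m=n-k
        d=np.round(Rc.inv().apply((p1-p)/m)/1000,dec+1)
        w=np.round((Rc.inv()*R1).as_rotvec(degrees=True)/m,1)
        p=p+Rc.apply(d)*1000; Rc=Rc*R.from_rotvec(w,degrees=True)
        out.append([hand,*d.tolist(),*w.tolist()])
    for i in range(0,n,8): print(','.join(f'{v:g}' for row in out[i:i+8] for v in row))
    print('ends',p.round(1),'rows',n); return p,Rc
def now():
    s=r.observe(); print('t',round(s['t'],2),s['eef_pos'].round(1),'F',s['force'].round(1),'w',round(s['gripper_width']*85.4,1),'j',s['joints'].round(2)); return s['eef_pos'],Q(s['tcp_rot'])
YP=79.7
C=np.array([533,228,77.5]); XP=down(YP,30).apply([1,0,0]); ZP=-down(YP,30).apply([0,0,1])
S=np.array([590.3,-90.7,80]); YS=8.1
E
python3 - <<'E'
from plan import *
p,Rc=now()
print(XP,ZP)
p,Rc=plan(p,Rc,C+XP*1+ZP*93,down(YP,30),.085)
plan(p,Rc,C+XP*1+ZP*23,down(YP,30),.085,step=24)
E
```

```text
t 1.5 [ 235.9 -524.4  231.3] F [-0.3 -0.3 -0.5] w 86.0 j [ 1.11  0.71 -0.03  1.48  0.02  0.95 -0.08]
[0.15484726 0.85206944 0.5       ] [-0.08940111 -0.49194252  0.8660254 ]
0.085,-0.0293,-0.0308,0.004,2.1,0.7,-7.8,0.085,-0.0249,-0.0343,0.0049,2.1,0.7,-7.8,0.085,-0.0201,-0.0372,0.0059,2.1,0.7,-7.8,0.085,-0.0149,-0.0393,0.0071,2.1,0.6,-7.9,0.085,-0.0095,-0.0407,0.0085,2.1,0.7,-7.8,0.085,-0.004,-0.0413,0.0099,2.1,0.6,-7.9,0.085,0.0016,-0.0411,0.0114,2.1,0.7,-7.8,0.085,0.0069,-0.04,0.0129,2.1,0.7,-7.9
0.085,0.0122,-0.0382,0.0145,2.1,0.7,-7.8,0.085,0.017,-0.0357,0.016,2.1,0.6,-7.9,0.085,0.0215,-0.0324,0.0175,2.1,0.7,-7.8,0.085,0.0255,-0.0285,0.0189,2.1,0.6,-7.9,0.085,0.0289,-0.024,0.0201,2.1,0.7,-7.8,0.085,0.0316,-0.0192,0.0213,2.1,0.7,-7.9,0.085,0.0336,-0.0138,0.0223,2.2,0.7,-7.8,0.085,0.0348,-0.0083,0.0232,2.2,0.6,-7.9
0.085,0.0353,-0.0026,0.0237,2.1,0.6,-7.8,0.085,0.035,0.0031,0.0241,2.1,0.7,-7.9
ends [524.8 183.1 158.5] rows 18
0.085,0,-0,0.0233,0,-0,0,0.085,0,-0,0.0233,0,-0,0,0.085,0,-0,0.0234,0,-0,0
ends [531.1 217.5  97.9] rows 3
```

>>> send_rows --motion '[0.085, -0.0293, -0.0308, 0.004, 2.1, 0.7, -7.8, 0.085, -0.0249, -0.0343, 0.0049, 2.1, 0.7, -7.8, 0.085, -0.0201, -0.0372, 0.0059, 2.1, 0.7, -7.8, 0.085, -0.0149, -0.0393, 0.0071, 2.1, 0.6, -7.9, 0.085, -0.0095, -0.0407, 0.0085, 2.1, 0.7, -7.8, 0.085, -0.004, -0.0413, 0.0099, 2.1, 0.6, -7.9, 0.085, 0.0016, -0.0411, 0.0114, 2.1, 0.7, -7.8, 0.085, 0.0069, -0.04, 0.0129, 2.1, 0.7, -7.9]'

```text
t: 2.3
eef_pos: [364.8, -208.4, 199.3]
tcp_rot: [-0.092, 0.989, -0.02, 0.114]
force: [1.6, -0.3, -0.0]
gripper_width: 0.996
```

>>> send_rows --motion '[0.085, 0.0122, -0.0382, 0.0145, 2.1, 0.7, -7.8, 0.085, 0.017, -0.0357, 0.016, 2.1, 0.6, -7.9, 0.085, 0.0215, -0.0324, 0.0175, 2.1, 0.7, -7.8, 0.085, 0.0255, -0.0285, 0.0189, 2.1, 0.6, -7.9, 0.085, 0.0289, -0.024, 0.0201, 2.1, 0.7, -7.8, 0.085, 0.0316, -0.0192, 0.0213, 2.1, 0.7, -7.9, 0.085, 0.0336, -0.0138, 0.0223, 2.2, 0.7, -7.8, 0.085, 0.0348, -0.0083, 0.0232, 2.2, 0.6, -7.9]'

```text
t: 3.1
eef_pos: [493.3, 106.1, 166.5]
tcp_rot: [-0.157, 0.825, 0.508, 0.189]
force: [0.9, 0.2, -0.1]
gripper_width: 0.996
```

```bash
python3 - <<'E'
from plan import *
p,Rc=now()
print((Rc.inv()*down(YP,30)).as_rotvec(degrees=True))
p,Rc=plan(p,Rc,C+XP*1+ZP*93,down(YP,30),.085)
plan(p,Rc,C+XP*1+ZP*23,down(YP,30),.085,step=18)
E
```

```text
t 3.1 [493.3 106.1 166.5] F [ 0.9  0.2 -0.1] w 85.0 j [ 0.43  0.81 -0.77  2.04  0.34  0.25  0.68]
[  4.18567012   1.26772854 -15.35519742]
0.085,0.0347,-0.0022,0.0233,2.1,0.6,-7.7,0.085,0.0343,0.0032,0.0236,2.1,0.7,-7.7
ends [524.8 183.1 158.5] rows 2
0.085,-0,0,0.0175,-0,-0,0,0.085,-0,0,0.0175,-0,-0,0,0.085,-0,0,0.0175,-0,-0,0,0.085,-0,0,0.0175,-0,-0,0
ends [531.1 217.6  97.9] rows 4
```

>>> send_rows --motion '[0.085, 0.0347, -0.0022, 0.0233, 2.1, 0.6, -7.7, 0.085, 0.0343, 0.0032, 0.0236, 2.1, 0.7, -7.7, 0.085, 0, 0, 0, 0, 0, 0, 0.085, 0, 0, 0, 0, 0, 0]'

```text
t: 3.5
eef_pos: [524.5, 181.7, 158.3]
tcp_rot: [-0.166, 0.743, 0.617, 0.198]
force: [-0.2, -0.3, 0.6]
gripper_width: 0.998
```

```bash
python3 - <<'E'
from plan import *
p,Rc=now()
f=r.grab_frame('top'); cv2.imwrite('pics/t1z.png',cv2.resize(f['image'][160:290,90:270],None,fx=4,fy=4,interpolation=2))
plan(p,Rc,C+XP*1+ZP*93,down(YP,30),.085)
plan(p,Rc,C+XP*1+ZP*23,down(YP,30),.085,step=18)
E
```

```text
t 3.5 [524.5 181.7 158.3] F [-0.2 -0.3  0.6] w 85.2 j [ 0.31  0.9  -0.84  1.88  0.42  0.36  0.79]
0.085,0.0014,0.0001,0.0005,0,-0,-0.3
ends [524.9 183.1 158.6] rows 1
0.085,0.0003,0,0.0176,0,-0,-0.1,0.085,0.0004,0,0.0176,0,-0,-0.1,0.085,0.0003,0,0.0177,0,-0,-0,0.085,0.0004,0.0001,0.0176,0,-0,-0.1
ends [531.2 217.6  97.9] rows 4
```

View pics/t1z.png

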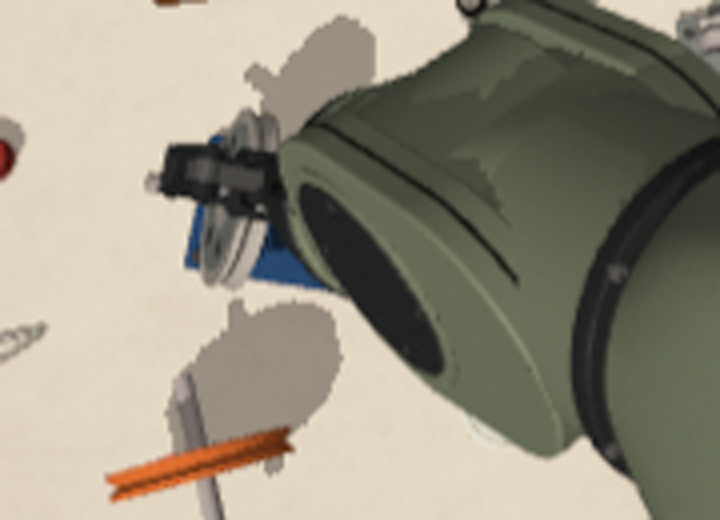

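>>> send_rows --motion '[0.085, 0.0004, 0, 0.0176, 0, 0, -0.1, 0.085, 0.0004, 0, 0.0176, 0, 0, -0.1, 0.085, 0.0003, 0, 0.0176, 0, 0, 0, 0.085, 0.0003, 0, 0.0176, 0, 0, 0, 0.085, 0, 0, 0, 0, 0, 0]'

```text
t: 4.05
eef_pos: [530.7, 217.0, 97.4]
tcp_rot: [-0.166, 0.742, 0.618, 0.198]
force: [0.1, -0.6, 0.2]
gripper_width: 0.996
```

>>> send_rows --motion '[0.03, 0, 0, 0, 0, 0, 0, 0.03, 0, 0, 0, 0, 0, 0, 0.03, 0, 0, 0, 0, 0, 0, 0.02, 0, 0, 0, 0, 0, 0, 0.02, 0, 0, 0, 0, 0, 0]' --force 60

```text
t: 4.55
eef_pos: [531.4, 217.0, 98.6]
tcp_rot: [-0.166, 0.742, 0.618, 0.199]
force: [0.6, 1.4, 0.6]
gripper_width: 0.231
```

>>> send_rows --motion '[0.01, 0, 0, 0, 0, 0, 0, 0.01, 0, 0, 0, 0, 0, 0, 0.01, 0, 0, 0, 0, 0, 0, 0.01, 0, 0, 0, 0, 0, 0]' --force 90

```text
t: 4.95
eef_pos: [531.4, 217.3, 98.7]
tcp_rot: [-0.166, 0.742, 0.618, 0.199]
force: [-0.8, -2.1, 6.8]
gripper_width: 0.172
```

```bash
python3 - <<'E'
from plan import *
now()
E
```

```text
t 4.95 [531.4 217.3  98.7] F [-0.8 -2.1  6.8] w 14.6 j [ 0.18  0.98 -0.71  1.88  0.46  0.21  0.74]
```

>>> send_rows --motion '[0.01, 0, 0, -0.01, 0, 0, 0, 0.01, 0, 0, -0.02, 0, 0, 0, 0.01, 0, 0, -0.02, 0, 0, 0, 0.01, 0, 0, -0.02, 0, 0, 0, 0.01, 0, 0, -0.02, 0, 0, 0, 0.01, 0, 0, 0, 0, 0, 0]'

```text
t: 5.55
eef_pos: [523.6, 171.3, 177.8]
tcp_rot: [-0.165, 0.742, 0.618, 0.199]
force: [0.2, 0.3, -5.9]
gripper_width: 0.176
```

```bash
python3 - <<'E'
from plan import *
p,Rc=now()
f=r.grab_frame('side'); cv2.imwrite('pics/s2z.png',cv2.resize(f['image'][110:260,200:380],None,fx=4,fy=4,interpolation=2))
# world clearance up, then to above stand
p,Rc=plan(p,Rc,np.array([540,150,210.]),down(60,10),.01)
p,Rc=plan(p,Rc,np.array([590.3,-90.7,80+23+62]),down(YS,0),.01)
E
```

```text
t 5.55 [523.6 171.3 177.8] F [ 0.2  0.3 -5.9] w 15.0 j [ 0.36  0.87 -0.88  1.87  0.41  0.41  0.8 ]
0.01,0.0001,0.005,-0.0092,-1.7,-5,4.6,0.01,-0.0002,0.0053,-0.0091,-1.6,-4.9,4.6,0.01,-0.0006,0.0056,-0.0089,-1.6,-5,4.6,0.01,-0.0009,0.0058,-0.0086,-1.7,-4.9,4.7
ends [540. 150. 210.] rows 4
0.01,-0.0269,0.0234,0.0018,-0.6,-1.3,7.4,0.01,-0.0236,0.0267,0.0026,-0.7,-1.3,7.4,0.01,-0.0199,0.0295,0.0035,-0.7,-1.3,7.4,0.01,-0.0159,0.0317,0.0042,-0.6,-1.4,7.4,0.01,-0.0115,0.0334,0.0049,-0.7,-1.3,7.4,0.01,-0.007,0.0346,0.0055,-0.6,-1.4,7.4,0.01,-0.0024,0.0351,0.0061,-0.7,-1.3,7.3
ends [590.3 -90.7 165. ] rows 7
```

View pics/s2z.png

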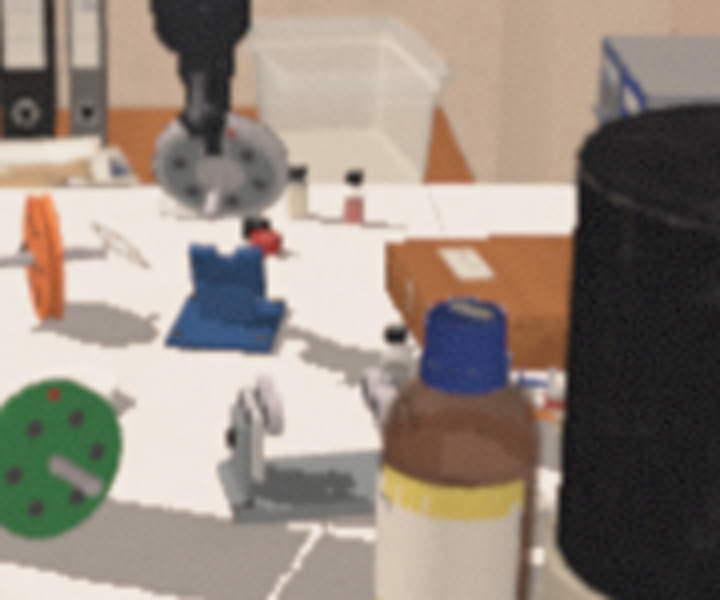

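>>> send_rows --motion '[0.01, 0.0001, 0.005, -0.0092, -1.7, -5, 4.6, 0.01, -0.0002, 0.0053, -0.0091, -1.6, -4.9, 4.6, 0.01, -0.0006, 0.0056, -0.0089, -1.6, -5, 4.6, 0.01, -0.0009, 0.0058, -0.0086, -1.7, -4.9, 4.7]'

```text
t: 6.0
eef_pos: [539.4, 151.8, 208.6]
tcp_rot: [-0.043, 0.863, 0.497, 0.074]
force: [0.5, 0.1, -6.3]
gripper_width: 0.17
```

>>> send_rows --motion '[0.01, -0.0269, 0.0234, 0.0018, -0.6, -1.3, 7.4, 0.01, -0.0236, 0.0267, 0.0026, -0.7, -1.3, 7.4, 0.01, -0.0199, 0.0295, 0.0035, -0.7, -1.3, 7.4, 0.01, -0.0159, 0.0317, 0.0042, -0.6, -1.4, 7.4, 0.01, -0.0115, 0.0334, 0.0049, -0.7, -1.3, 7.4, 0.01, -0.007, 0.0346, 0.0055, -0.6, -1.4, 7.4, 0.01, -0.0024, 0.0351, 0.0061, -0.7, -1.3, 7.3, 0.01, 0, 0, 0, 0, 0, 0]'

```text
t: 6.8
eef_pos: [590.2, -93.0, 161.0]
tcp_rot: [0.001, 0.998, 0.068, -0.002]
force: [-0.5, 0.6, -6.3]
gripper_width: 0.172
```

>>> send_rows --motion '[0.01, 0, 0, 0, 0, 0, 0, 0.01, 0, 0, 0, 0, 0, 0]'

```text
t: 7.0
eef_pos: [590.2, -87.6, 162.8]
tcp_rot: [-0.001, 0.997, 0.073, -0.001]
force: [-0.3, 0.4, -5.1]
gripper_width: 0.17
```

```bash
cat >> fit.py <<'E'
def fitp(P,v0,lock_tilt=False):
    def unp(v):
        rx=np.array([np.cos(v[3]),np.sin(v[3]),0]);up=np.array([0,0,1.]);th=v[4]
        x=rx*np.cos(th)+up*np.sin(th); z=up*np.cos(th)-rx*np.sin(th)
        return v[:3],np.c_[x,np.cross(z,x),z]
    return least_squares(lambda v:pulley_res(P,*unp(v)),v0,loss='soft_l1',f_scale=1.5)
E
python3 - <<'E'
from plan import *
from fit import *
p,Rc=now()
print('rot err',(Rc.inv()*down(YS)).as_rotvec(degrees=True).round(2))
for n in('top','side'):
    f=r.grab_frame(n); cv2.imwrite(f'pics/{n}3.png',f['image']); np.savez(f'{n}3.npz',**f)
    C0=cloud(f,np.ones((384,512),bool))
    c=p-[0,0,23]; q=(C0-c)@down(YS).as_matrix()  # tool axes: x along axle, z down
    P=C0[(abs(q[:,0])<65)&(abs(q[:,1])<65)&(q[:,2]>-15)&(q[:,2]<62)&~((abs(q[:,0])<45)&(abs(q[:,1])<18)&(q[:,2]<-8))]
    o=fitp(P,[*c,np.radians(YS),0.]); print(n,len(P),o.x[:3].round(1),np.degrees(o.x[3:]).round(1),np.median(abs(o.fun)).round(2))
    for k,(dx,dy) in enumerate(()):pass
E
```

```text
t 7.0 [590.2 -87.6 162.8] F [-0.3  0.4 -5.1] w 14.5 j [ 0.2   0.83 -0.21  1.48  0.21  0.86  0.06]
rot err [-0.08  0.07  0.27]
top 23 [595.7 -90.2 138.4] [ 16.8 -33.5] 1.24
side 451 [590.  -89.4 139.6] [ 8.5 -0.2] 1.11
```

>>> send_rows --motion '[0.01, 0, 0.003, 0.01, 0, 0, 0.2, 0.01, 0, 0, 0.012, 0, 0, 0, 0.01, 0, 0, 0.008, 0, 0, 0, 0.01, 0, 0, 0, 0, 0, 0, 0.01, 0, 0, 0, 0, 0, 0]'

```text
t: 7.6
eef_pos: [590.7, -91.8, 133.0]
tcp_rot: [-0.0, 0.998, 0.07, -0.001]
force: [0.5, -0.6, -4.5]
gripper_width: 0.173
```

>>> send_rows --motion '[0.01, 0, 0, 0.002, 0, 0, 0, 0.01, 0, 0, 0.002, 0, 0, 0, 0.01, 0, 0, 0.002, 0, 0, 0, 0.01, 0, 0, 0, 0, 0, 0]'

```text
t: 8.0
eef_pos: [590.6, -91.9, 127.0]
tcp_rot: [-0.0, 0.998, 0.07, -0.001]
force: [0.4, -0.2, -5.6]
gripper_width: 0.175
```

>>> send_rows --motion '[0.01, 0, -0.001, 0.001, 0, 0, 0, 0.01, 0, 0, 0.0015, 0, 0, 0, 0.01, 0, 0, 0.0015, 0, 0, 0, 0.01, 0, 0, 0, 0, 0, 0]'

```text
t: 8.4
eef_pos: [590.4, -90.9, 122.9]
tcp_rot: [-0.0, 0.998, 0.07, -0.001]
force: [0.1, -0.1, -6.3]
gripper_width: 0.17
```

>>> send_rows --motion '[0.01, 0, 0, 0.0015, 0, 0, 0, 0.01, 0, 0, 0.0015, 0, 0, 0, 0.01, 0, 0, 0, 0, 0, 0]'

```text
t: 8.7
eef_pos: [590.4, -90.8, 120.0]
tcp_rot: [-0.0, 0.998, 0.07, -0.001]
force: [-0.6, 0.5, -5.5]
gripper_width: 0.171
```

>>> send_rows --motion '[0.01, 0, 0, 0.0015, 0, 0, 0, 0.01, 0, 0, 0.0015, 0, 0, 0, 0.01, 0, 0, 0, 0, 0, 0]'

```text
t: 9.0
eef_pos: [590.4, -90.9, 117.0]
tcp_rot: [-0.0, 0.998, 0.07, -0.001]
force: [-0.2, -0.2, -5.6]
gripper_width: 0.171
```

>>> send_rows --motion '[0.01, 0, 0, 0.0015, 0, 0, 0, 0.01, 0, 0, 0.0015, 0, 0, 0, 0.01, 0, 0, 0, 0, 0, 0]'

```text
t: 9.3
eef_pos: [590.4, -90.9, 113.9]
tcp_rot: [-0.0, 0.998, 0.07, -0.001]
force: [0.6, 0.2, -5.7]
gripper_width: 0.172
```

>>> send_rows --motion '[0.01, 0, 0, 0.0015, 0, 0, 0, 0.01, 0, 0, 0, 0, 0, 0]'

```text
t: 9.5
eef_pos: [590.5, -90.9, 112.5]
tcp_rot: [-0.0, 0.998, 0.07, -0.001]
force: [0.7, -0.1, -6.3]
gripper_width: 0.17
```

>>> send_rows --motion '[0.01, 0, 0, 0.0015, 0, 0, 0, 0.01, 0, 0, 0, 0, 0, 0]'

```text
t: 9.7
eef_pos: [590.5, -90.9, 111.0]
tcp_rot: [-0.0, 0.998, 0.07, -0.001]
force: [-0.3, 0.3, -5.6]
gripper_width: 0.171
```

>>> send_rows --motion '[0.01, 0, 0, 0.0015, 0, 0, 0, 0.01, 0, 0, 0, 0, 0, 0]'

```text
t: 9.9
eef_pos: [590.5, -90.9, 109.5]
tcp_rot: [-0.0, 0.998, 0.07, -0.001]
force: [0.5, 0.1, -4.8]
gripper_width: 0.174
```

>>> send_rows --motion '[0.01, 0, 0, 0.001, 0, 0, 0, 0.01, 0, 0, 0, 0, 0, 0]'

```text
t: 10.1
eef_pos: [590.5, -90.4, 108.7]
tcp_rot: [-0.001, 0.998, 0.07, -0.001]
force: [-1.4, 1.9, -2.5]
gripper_width: 0.17
```

>>> send_rows --motion '[0.01, 0, 0, 0.001, 0, 0, 0, 0.01, 0, 0, 0, 0, 0, 0]'

```text
t: 10.3
eef_pos: [590.4, -89.9, 107.8]
tcp_rot: [-0.001, 0.998, 0.07, -0.001]
force: [-3.4, 6.7, -0.4]
gripper_width: 0.173
```

>>> send_rows --motion '[0.01, 0, -0.001, 0, 0, 0, 0, 0.01, 0, 0, 0, 0, 0, 0]'

```text
t: 10.5
eef_pos: [590.4, -89.6, 107.7]
tcp_rot: [-0.0, 0.998, 0.07, -0.001]
force: [-2.2, 3.7, -2.6]
gripper_width: 0.169
```

>>> send_rows --motion '[0.01, 0, -0.001, 0, 0, 0, 0, 0.01, 0, 0, 0, 0, 0, 0]'

```text
t: 10.7
eef_pos: [590.3, -89.1, 107.6]
tcp_rot: [-0.0, 0.998, 0.07, -0.0]
force: [-0.2, 1.0, -4.8]
gripper_width: 0.17
```

```bash
python3 - <<'E'
from plan import *
now();print(r.observe()['moment'])
E
```

```text
t 10.7 [590.3 -89.1 107.6] F [-0.2  1.  -4.8] w 14.5 j [ 0.19  0.9  -0.19  1.53  0.23  0.73  0.04]
[ 0.1669345   0.0297063  -0.00369279]
```

>>> send_rows --motion '[0.01, 0, -0.0003, 0.0007, 0, 0, 0, 0.01, 0, 0, 0, 0, 0, 0]'

```text
t: 10.9
eef_pos: [590.3, -88.9, 107.2]
tcp_rot: [0.0, 0.998, 0.07, -0.0]
force: [-1.1, -0.5, 1.1]
gripper_width: 0.173
```

>>> send_rows --motion '[0.01, 0, 0, 0.0007, 0, 0, 0, 0.01, 0, 0, 0, 0, 0, 0]'

```text
t: 11.1
eef_pos: [590.4, -89.0, 106.9]
tcp_rot: [0.0, 0.998, 0.07, -0.0]
force: [-4.2, -1.2, 9.6]
gripper_width: 0.169
```

>>> send_rows --motion '[0.01, 0, 0, -0.0005, 0, 0, 0, 0.01, 0, 0, 0, 0, 0, 0]'

```text
t: 11.3
eef_pos: [590.3, -88.9, 107.0]
tcp_rot: [-0.0, 0.998, 0.07, -0.0]
force: [-3.7, -1.8, 5.9]
gripper_width: 0.169
```

>>> send_rows --motion '[0.05, 0, 0, 0, 0, 0, 0, 0.05, 0, 0, 0, 0, 0, 0, 0.05, 0, 0, 0, 0, 0, 0, 0.05, 0, 0, 0, 0, 0, 0]'

```text
t: 11.7
eef_pos: [590.2, -88.5, 106.7]
tcp_rot: [-0.0, 0.998, 0.07, -0.001]
force: [0.0, 0.3, 0.5]
gripper_width: 0.584
```

```bash
python3 - <<'E'
from plan import *
p,Rc=now()
p,Rc=plan(p,Rc,p+[0,0,120],down(YS),.085,step=40)
E
```

```text
t 11.7 [590.2 -88.5 106.7] F [0.  0.3 0.5] w 49.9 j [ 0.19  0.9  -0.19  1.53  0.23  0.73  0.04]
0.085,-0,-0,-0.03,-0,0,-0,0.085,-0,-0,-0.03,-0,0,-0,0.085,-0.0001,-0,-0.03,-0,0,-0,0.085,-0,-0.0001,-0.03,-0,0.1,-0.1
ends [590.3 -88.5 226.7] rows 4
```

>>> send_rows --motion '[0.05, 0, 0, -0.02, 0, 0, 0, 0.05, 0, 0, -0.03, 0, 0, 0, 0.06, 0, 0, -0.035, 0, 0, 0, 0.06, 0, 0, -0.035, 0, 0, 0]'

```text
t: 12.1
eef_pos: [590.1, -88.6, 228.1]
tcp_rot: [-0.0, 0.998, 0.07, -0.001]
force: [-0.2, -0.4, -0.1]
gripper_width: 0.703
```

```bash
python3 - <<'E'
from plan import *
p,Rc=now()
p,Rc=plan(p,Rc,np.array([439.3,-338.2,120]),down(-13.5),.065)
p,Rc=plan(p,Rc,np.array([439.3,-338.2,7]),down(-13.5),.065,step=25)
E
```

```text
t 12.1 [590.1 -88.6 228.1] F [-0.2 -0.4 -0.1] w 60.1 j [ 0.2   0.75 -0.23  1.4   0.18  1.01  0.08]
0.065,-0.0263,0.0323,0.0154,-0,0,3.1,0.065,-0.0245,0.0337,0.0155,-0,0,3.1,0.065,-0.0227,0.035,0.0154,-0,0,3.1,0.065,-0.0207,0.0361,0.0155,-0,0,3.1,0.065,-0.0188,0.0372,0.0154,-0,0,3,0.065,-0.0168,0.0381,0.0155,-0,0,3.1,0.065,-0.0147,0.039,0.0154,-0,0.1,3
ends [ 439.3 -338.2  120. ] rows 7
0.065,0,0,0.0226,-0,-0,0,0.065,0,0,0.0226,-0,-0,0,0.065,0,0,0.0226,-0,-0,0,0.065,0,0,0.0226,-0,-0,0,0.065,0,0,0.0226,-0,-0,0
ends [ 439.3 -338.2    7. ] rows 5
```

>>> send_rows --motion '[0.065, -0.0263, 0.0323, 0.0154, 0, 0, 3.1, 0.065, -0.0245, 0.0337, 0.0155, 0, 0, 3.1, 0.065, -0.0227, 0.035, 0.0154, 0, 0, 3.1, 0.065, -0.0207, 0.0361, 0.0155, 0, 0, 3.1, 0.065, -0.0188, 0.0372, 0.0154, 0, 0, 3, 0.065, -0.0168, 0.0381, 0.0155, 0, 0, 3.1, 0.065, -0.0147, 0.039, 0.0154, 0, 0.1, 3, 0.065, 0, 0, 0, 0, 0, 0]'

```text
t: 12.9
eef_pos: [435.3, -342.7, 117.0]
tcp_rot: [0.001, 0.993, -0.121, -0.002]
force: [0.3, 1.2, -0.1]
gripper_width: 0.763
```

>>> send_rows --motion '[0.065, 0, 0, 0, 0, 0, 0, 0.065, 0, 0, 0, 0, 0, 0]'

```text
t: 13.1
eef_pos: [440.3, -337.3, 119.1]
tcp_rot: [-0.0, 0.993, -0.116, 0.001]
force: [1.2, 0.2, 0.4]
gripper_width: 0.765
```

```bash
python3 - <<'E'
from plan import *
from fit import *
p,Rc=now()
f=r.grab_frame('top'); cv2.imwrite('pics/t4z.png',cv2.resize(f['image'][140:290,240:410],None,fx=4,fy=4,interpolation=2)); np.savez('top4.npz',**f)
g=r.grab_frame('side'); cv2.imwrite('pics/s4.png',g['image']); np.savez('side4.npz',**g)
c=np.array([590.3,-88.6,83.3])
C0=cloud(f,np.ones((384,512),bool)); q=(C0-c)@down(YS).as_matrix()
P=C0[(abs(q[:,0])<25)&(abs(q[:,1])<65)&(q[:,2]<-10)&(q[:,2]>-65)]
o=fitp(P,[*c,np.radians(YS),0.]);print('pulley on stand',len(P),o.x[:3].round(1),np.degrees(o.x[3:]).round(1),np.median(abs(o.fun)).round(2))
print([(b['confidence'],b['xy']) for b in r.tip_of(f,'clip')[:2]],[(b['confidence'],b['xy']) for b in r.tip_of(g,'pulley_dot')[:3]])
p,Rc=plan(p,Rc,np.array([439.3,-338.2,7]),down(-13.5),.065,step=25)
E
```

```text
t 13.1 [ 440.3 -337.3  119.1] F [1.2 0.2 0.4] w 65.3 j [ 0.67  0.83 -0.15  1.69  0.18  0.63  0.19]
pulley on stand 406 [588.2 -91.2  80.5] [ 8.  -0.2] 0.85
[(0.69, [372.8, 242.1])] [(0.9, [285.1, 214.1]), (0.76, [210.6, 211.2])]
0.065,-0.0002,0.0002,0.0224,-0,-0,0,0.065,-0.0002,0.0002,0.0224,-0,-0,0,0.065,-0.0002,0.0002,0.0224,-0,-0,0,0.065,-0.0002,0.0003,0.0224,-0,-0,0.1,0.065,-0.0002,0.0002,0.0225,-0,-0.1,0
ends [ 439.3 -338.1    7. ] rows 5
```

View pics/t4z.png

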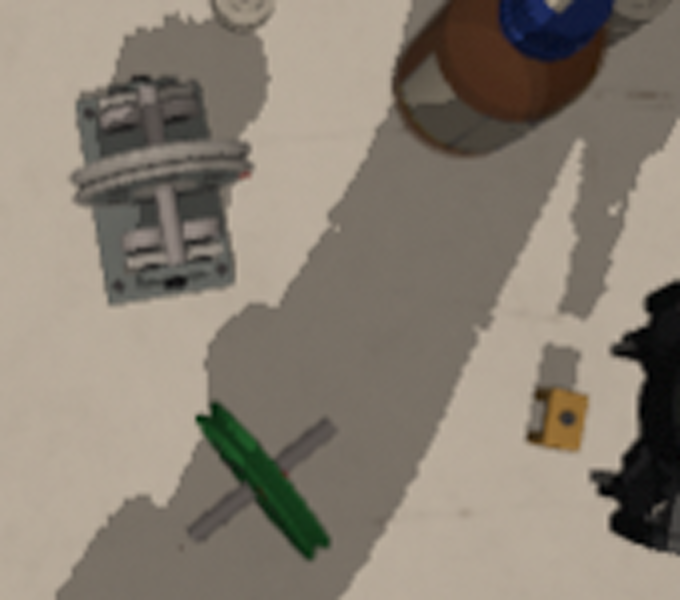

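```bash
python3 - <<'E'
from plan import *
from fit import *
f=load('top4.npz')
C0=cloud(f,np.ones((384,512),bool))
P=C0[(C0[:,2]>110)&(abs(C0[:,0]-440)<75)&(abs(C0[:,1]+337)<50)]
Rc=down(-13.5); q=(P-[440.3,-337.3,119.1])@Rc.as_matrix()
for lo,hi in((-40,-10),(-20,0),(-30,-20)):
    k=(q[:,2]>lo)&(q[:,2]<hi)&(abs(q[:,1])<25); a=q[k]
    if len(a): print(lo,hi,len(a),'x',np.percentile(a[:,0],[0,10,50,90,100]).round(1),'y',np.percentile(a[:,1],[0,10,50,90,100]).round(1),'z',np.median(a[:,2]).round(1))
    L,Rr=a[a[:,0]<0],a[a[:,0]>0]
    if len(L) and len(Rr): print('  left med',np.median(L,0).round(1),len(L),'right',np.median(Rr,0).round(1),len(Rr), 'ext',L[:,0].min().round(1),Rr[:,0].max().round(1))
S=C0[((C0>[400,-380,33])&(C0<[480,-300,44])).all(1)]
rc=cv2.minAreaRect(S[:,:2].astype(np.float32));print(len(S),rc)
E
```

```text
-40 -10 51 x [-46.3 -43.2 -33.   40.9  43.6] y [-11.8 -11.   -7.3  -5.7   3.2] z -22.7
  left med [-37.8  -9.8 -22.7] 27 right [ 35.4  -6.8 -23. ] 24 ext -46.3 43.6
-20 0 22 x [-45.6 -41.   32.7  39.3  41.9] y [-11.8 -10.6  -7.5  -5.9   3.2] z -14.6
  left med [-37.7  -9.8 -14.7] 10 right [ 34.3  -6.6 -14.1] 12 ext -45.6 41.9
-30 -20 22 x [-45.3 -43.1 -33.   40.7  43.6] y [-11.1 -10.8  -6.8  -5.3  -2.7] z -24.5
  left med [-39.1  -8.3 -25.3] 12 right [ 37.5  -6.4 -24.1] 10 ext -45.3 43.6
144 ((439.12603759765625, -338.62188720703125), (24.659027099609375, 35.8184814453125), 76.15907287597656)
```

>>> send_rows --motion '[0.065, 0, 0, 0.03, 0, 0, 0, 0.065, 0, 0, 0.03, 0, 0, 0, 0.065, 0, 0, 0.03, 0, 0, 0, 0.065, 0, 0, 0.022, 0, 0, 0, 0.065, 0, 0, 0, 0, 0, 0, 0.045, 0, 0, 0, 0, 0, 0, 0.045, 0, 0, 0, 0, 0, 0]' --force 20

```text
t: 14.0
eef_pos: [440.1, -338.6, 8.1]
tcp_rot: [0.0, 0.993, -0.117, 0.001]
force: [0.4, 0.5, 0.4]
gripper_width: 0.532
```

>>> send_rows --motion '[0.03, 0, 0, 0, 0, 0, 0, 0.03, 0, 0, 0, 0, 0, 0, 0.03, 0, 0, 0, 0, 0, 0, 0.03, 0, 0, 0, 0, 0, 0]' --force 25

```text
t: 14.4
eef_pos: [440.1, -338.6, 8.1]
tcp_rot: [0.0, 0.993, -0.117, 0.001]
force: [-0.3, 1.6, 9.3]
gripper_width: 0.418
```

```bash
python3 - <<'E'
from plan import *
p,Rc=now()
print((Rc.inv()*down(-13.5)).as_rotvec(degrees=True))
E
```

```text
t 14.4 [ 440.1 -338.6    8.1] F [-0.3  1.6  9.3] w 35.7 j [ 0.65  1.02 -0.1   1.73  0.22  0.4   0.16]
[ 0.02641751 -0.13030048  0.03550445]
```

>>> send_rows --motion '[0.03, 0, 0, -0.02, 0, 0, 0, 0.03, 0, 0, -0.04, 0, 0, 0, 0.03, 0, 0, -0.04, 0, 0, 0, 0.03, 0, 0, -0.04, 0, 0, 0, 0.03, 0, 0, 0, 0, 0, 0]'

```text
t: 14.9
eef_pos: [441.0, -339.4, 152.1]
tcp_rot: [0.002, 0.993, -0.117, 0.004]
force: [0.4, 0.4, -1.1]
gripper_width: 0.415
```

```bash
python3 - <<'E'
from plan import *
p,Rc=now()
plan(p,Rc,np.array([590.2,-88.7,180]),down(YS),.03,step=40)
E
```

```text
t 14.9 [ 441.  -339.4  152.1] F [ 0.4  0.4 -1.1] w 35.4 j [ 0.68  0.78 -0.16  1.66  0.17  0.71  0.2 ]
0.03,0.0109,-0.0348,-0.0035,0,-0.1,-2.7,0.03,0.0125,-0.0343,-0.0035,0,-0,-2.7,0.03,0.0141,-0.0336,-0.0035,0,-0,-2.7,0.03,0.0156,-0.0329,-0.0035,0,-0.1,-2.7,0.03,0.0172,-0.0322,-0.0036,0.1,-0,-2.7,0.03,0.0187,-0.0313,-0.0035,0,-0.1,-2.7,0.03,0.0201,-0.0304,-0.0035,0.1,-0,-2.7,0.03,0.0215,-0.0295,-0.0035,0,-0.1,-2.7
ends [590.2 -88.7 180. ] rows 8
```

>>> send_rows --motion '[0.03, 0.0109, -0.0348, -0.0035, 0, -0.1, -2.7, 0.03, 0.0125, -0.0343, -0.0035, 0, 0, -2.7, 0.03, 0.0141, -0.0336, -0.0035, 0, 0, -2.7, 0.03, 0.0156, -0.0329, -0.0035, 0, -0.1, -2.7, 0.03, 0.0172, -0.0322, -0.0036, 0.1, 0, -2.7, 0.03, 0.0187, -0.0313, -0.0035, 0, -0.1, -2.7, 0.03, 0.0201, -0.0304, -0.0035, 0.1, 0, -2.7, 0.03, 0.0215, -0.0295, -0.0035, 0, -0.1, -2.7]'

```text
t: 15.7
eef_pos: [589.3, -86.3, 175.5]
tcp_rot: [-0.002, 0.997, 0.072, -0.003]
force: [-0.3, -0.6, -0.5]
gripper_width: 0.418
```

>>> send_rows --motion '[0.03, 0, 0, 0, 0, 0, 0, 0.03, 0, 0, 0, 0, 0, 0, 0.03, 0, 0, 0, 0, 0, 0]'

```text
t: 16.0
eef_pos: [588.4, -88.6, 175.0]
tcp_rot: [-0.002, 0.998, 0.07, -0.003]
force: [0.2, -0.4, -0.3]
gripper_width: 0.417
```

```bash
python3 - <<'E'
from plan import *
from fit import *
p,Rc=now()
print((Rc.inv()*down(YS)).as_rotvec(degrees=True).round(2))
d=[]
for k in range(2):
    g=r.grab_frame('side'); d.append([b['xy'] for b in r.tip_of(g,'pulley_dot')[:2]])
print(d); np.savez('side5.npz',**g)
cv2.imwrite('pics/s5z.png',cv2.resize(g['image'][140:250,240:340],None,fx=6,fy=5.4,interpolation=2))
f=r.grab_frame('top');cv2.imwrite('pics/t5z.png',cv2.resize(f['image'][130:230,240:340],None,fx=6,fy=6,interpolation=2)); np.savez('top5.npz',**f)
C0=cloud(g,np.ones((384,512),bool)); q=(C0-[590.2,-88.7,83.2])@down(YS).as_matrix()
for nm,k in(('disc',(q[:,2]>-50)&(q[:,2]<-15)&(abs(q[:,0])<30)&(abs(q[:,1])<50)),('clip',(q[:,2]>-120)&(q[:,2]<-75)&(abs(q[:,0])<35)&(abs(q[:,1])<35))):
    a=q[k]; print(nm,len(a),np.percentile(a,[0,3,50,97,100],axis=0).round(1).tolist())
P=C0[(abs(q[:,0])<60)&(abs(q[:,1])<65)&(q[:,2]<0)&(q[:,2]>-58)&((abs(q[:,0])<25)|(abs(q[:,1])<9))]
o=fitp(P,[590.2,-88.7,83.2,np.radians(YS),0.]);print('pulley side',len(P),o.x[:3].round(1),np.degrees(o.x[3:]).round(1),np.median(abs(o.fun)).round(2))
E
```

```text
t 16.0 [588.4 -88.6 175. ] F [ 0.2 -0.4 -0.3] w 35.6 j [ 0.2   0.81 -0.22  1.47  0.2   0.89  0.07]
[-0.23  0.35 -0.03]
[[[287.4, 213.4], [211.7, 160.4]], [[209.0, 160.4], [285.6, 213.5]]]
disc 154 [[-9.5, -43.7, -49.9], [-9.1, -37.5, -48.6], [-6.8, 29.9, -34.5], [7.1, 49.3, -17.9], [8.4, 50.0, -15.5]]
clip 190 [[-33.1, -9.2, -120.0], [-32.4, -3.2, -119.6], [-4.8, 10.9, -107.4], [27.3, 17.0, -87.1], [29.3, 18.9, -84.0]]
pulley side 362 [590.  -90.7  82.7] [ 7.8 -0.2] 0.83
```

View pics/s5z.png

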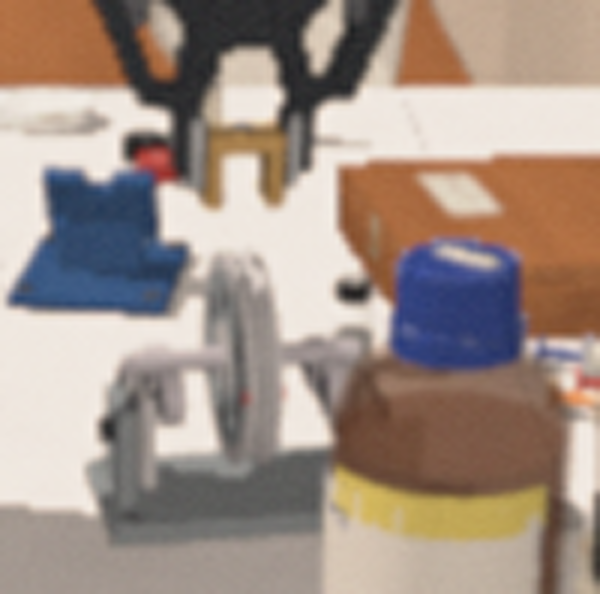

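View pics/t5z.png

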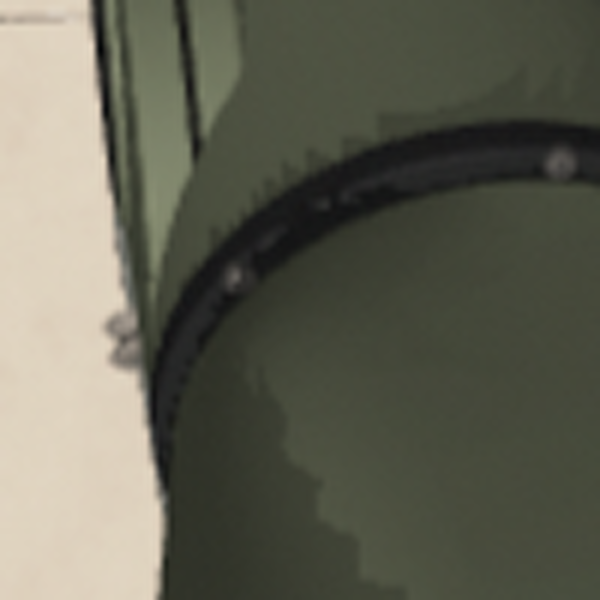

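```bash
python3 - <<'E'
from plan import *
from fit import *
g=load('side5.npz'); im=g['image'].astype(int)
m=(im[:,:,2]-im[:,:,0]>45)
m[:165]=0;m[179:]=0;m[:,:272]=0;m[:,290:]=0
q=(cloud(g,m)-[588.4,-88.6,175.0])@down(YS).as_matrix()
q=q[abs(q[:,1])<40]
print(len(q),np.percentile(q,[2,10,50,90,98],axis=0).round(1).tolist())
f=q[(q[:,1]>5)]; print(np.median(f[:,1]), np.median(f[f[:,0]<-8,1]),np.median(f[f[:,0]>8,1]), f[:,0].min(),f[:,0].max())
E
```

```text
108 [[-18.1, 7.1, -29.4], [-15.9, 9.8, -28.4], [0.9, 12.7, -16.9], [15.1, 16.3, 2.1], [17.3, 18.4, 6.2]]
12.770333896897135 14.189348604545494 12.180744481764185 -18.162041341660803 17.976731427925788
```

>>> send_rows --motion '[0.03, 0.0018, 0.0006, 0.005, -0.2, 0.3, 0, 0.03, 0, 0, 0.008, 0, 0, 0, 0.03, 0, 0, 0.008, 0, 0, 0, 0.03, 0, 0, 0, 0, 0, 0, 0.03, 0, 0, 0, 0, 0, 0]'

```text
t: 16.75
eef_pos: [590.5, -87.9, 153.6]
tcp_rot: [-0.001, 0.997, 0.071, -0.001]
force: [-0.4, 0.8, 0.1]
gripper_width: 0.415
```

```bash
python3 - <<'E'
from plan import *
p,Rc=now()
print((Rc.inv()*down(YS)).as_rotvec(degrees=True).round(2))
E
```

```text
t 16.75 [590.5 -87.9 153.6] F [-0.4  0.8  0.1] w 35.4 j [ 0.2   0.84 -0.21  1.49  0.21  0.83  0.06]
[-0.07  0.06  0.04]
```

>>> send_rows --motion '[0.03, -0.0002, 0.0013, 0.001, 0, 0, 0, 0.03, 0, 0, 0, 0, 0, 0, 0.03, 0, 0, 0.005, 0, 0, 0, 0.03, 0, 0, 0.005, 0, 0, 0, 0.03, 0, 0, 0, 0, 0, 0]'

```text
t: 17.25
eef_pos: [590.2, -89.2, 142.0]
tcp_rot: [-0.001, 0.997, 0.071, -0.001]
force: [-0.4, 0.5, -0.2]
gripper_width: 0.414
```

>>> send_rows --motion '[0.03, 0, 0, 0.004, 0, 0, 0, 0.03, 0, 0, 0.004, 0, 0, 0, 0.03, 0, 0, 0, 0, 0, 0]'

```text
t: 17.55
eef_pos: [590.3, -89.2, 134.2]
tcp_rot: [-0.001, 0.997, 0.071, -0.001]
force: [-0.1, 0.3, -1.1]
gripper_width: 0.414
```

```bash
python3 - <<'E'
from plan import *
p,Rc=now()
g=r.grab_frame('side')
cv2.imwrite('pics/s6z.png',cv2.resize(g['image'][150:240,250:330],None,fx=7,fy=6.6,interpolation=2))
E
```

```text
t 17.55 [590.3 -89.2 134.2] F [-0.1  0.3 -1.1] w 35.4 j [ 0.2   0.87 -0.2   1.51  0.22  0.79  0.05]
```

View pics/s6z.png

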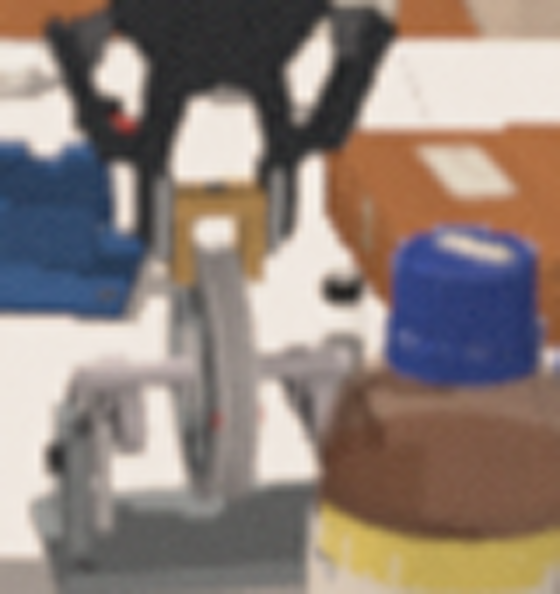

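The clip now straddles the disc: legs at columns 185 and 250, rim top at row 245, no contact so far. I'll feel for the rim from here.

>>> send_rows --motion '[0.03, 0, 0, 0.004, 0, 0, 0, 0.03, 0, 0, 0.004, 0, 0, 0, 0.03, 0, 0, 0.002, 0, 0, 0, 0.03, 0, 0, 0, 0, 0, 0]'

```text
t: 18.0
eef_pos: [590.4, -89.2, 124.4]
tcp_rot: [-0.001, 0.997, 0.071, -0.001]
force: [-0.6, -0.2, -0.8]
gripper_width: 0.421
```

>>> send_rows --motion '[0.03, 0, 0, 0.001, 0, 0, 0, 0.03, 0, 0, 0.001, 0, 0, 0, 0.03, 0, 0, 0, 0, 0, 0]'

```text
t: 18.3
eef_pos: [590.5, -89.2, 122.7]
tcp_rot: [-0.001, 0.997, 0.071, -0.0]
force: [0.2, -0.5, -0.1]
gripper_width: 0.417
```

>>> send_rows --motion '[0.03, 0, 0, 0.001, 0, 0, 0, 0.03, 0, 0, 0, 0, 0, 0]'

```text
t: 18.5
eef_pos: [590.5, -89.2, 121.7]
tcp_rot: [-0.001, 0.997, 0.071, -0.0]
force: [-0.2, -0.1, -1.0]
gripper_width: 0.416
```

>>> send_rows --motion '[0.03, 0, 0, 0.0007, 0, 0, 0, 0.03, 0, 0, 0, 0, 0, 0]'

```text
t: 18.7
eef_pos: [590.5, -89.2, 121.1]
tcp_rot: [-0.001, 0.997, 0.071, -0.0]
force: [-0.3, 0.1, -1.1]
gripper_width: 0.42
```

>>> send_rows --motion '[0.03, 0, 0, 0.0008, 0, 0, 0, 0.03, 0, 0, 0, 0, 0, 0]'

```text
t: 18.9
eef_pos: [590.5, -89.2, 120.2]
tcp_rot: [-0.001, 0.997, 0.071, -0.0]
force: [0.0, 0.0, -0.1]
gripper_width: 0.416
```

>>> send_rows --motion '[0.03, 0, 0, 0.0008, 0, 0, 0, 0.03, 0, 0, 0, 0, 0, 0]'

```text
t: 19.1
eef_pos: [590.5, -89.2, 119.4]
tcp_rot: [-0.001, 0.997, 0.071, -0.0]
force: [-0.1, -0.3, -0.2]
gripper_width: 0.419
```

>>> send_rows --motion '[0.03, 0, 0, 0.0007, 0, 0, 0, 0.03, 0, 0, 0, 0, 0, 0]'

```text
t: 19.3
eef_pos: [590.5, -89.2, 118.7]
tcp_rot: [-0.001, 0.997, 0.071, -0.0]
force: [0.2, 0.3, 0.4]
gripper_width: 0.417
```

>>> send_rows --motion '[0.03, 0, 0, 0.0005, 0, 0, 0, 0.03, 0, 0, 0, 0, 0, 0]'

```text
t: 19.5
eef_pos: [590.6, -89.2, 118.3]
tcp_rot: [-0.001, 0.997, 0.071, -0.0]
force: [0.7, 0.0, 0.5]
gripper_width: 0.419
```

>>> send_rows --motion '[0.03, 0, 0, 0.0005, 0, 0, 0, 0.03, 0, 0, 0, 0, 0, 0]'

```text
t: 19.7
eef_pos: [590.7, -89.3, 118.1]
tcp_rot: [-0.0, 0.997, 0.071, -0.0]
force: [-1.8, 0.1, 4.7]
gripper_width: 0.419
```

>>> send_rows --motion '[0.03, 0, 0, 0.0005, 0, 0, 0, 0.03, 0, 0, 0, 0, 0, 0]'

```text
t: 19.9
eef_pos: [590.8, -89.3, 117.9]
tcp_rot: [-0.0, 0.997, 0.071, 0.0]
force: [-2.1, -0.3, 10.1]
gripper_width: 0.423
```

>>> send_rows --motion '[0.03, 0, 0, -0.0008, 0, 0, 0, 0.03, 0, 0, 0, 0, 0, 0]'

```text
t: 20.1
eef_pos: [590.6, -89.2, 118.2]
tcp_rot: [-0.001, 0.997, 0.071, -0.0]
force: [0.5, -0.2, 0.9]
gripper_width: 0.417
```

>>> send_rows --motion '[0.04, 0, 0, 0, 0, 0, 0, 0.043, 0, 0, 0, 0, 0, 0, 0.046, 0, 0, 0, 0, 0, 0, 0.05, 0, 0, 0, 0, 0, 0, 0.05, 0, 0, 0, 0, 0, 0]'

```text
t: 20.6
eef_pos: [590.5, -89.2, 118.1]
tcp_rot: [-0.001, 0.997, 0.071, -0.0]
force: [0.1, 0.4, -0.4]
gripper_width: 0.584
```

```bash
python3 - <<'E'
from plan import *
p,Rc=now()
g=r.grab_frame('side')
cv2.imwrite('pics/s7z.png',cv2.resize(g['image'][150:240,250:330],None,fx=7,fy=6.6,interpolation=2))
E
```

```text
t 20.6 [590.5 -89.2 118.1] F [ 0.1  0.4 -0.4] w 49.9 j [ 0.19  0.89 -0.2   1.52  0.22  0.75  0.04]
```

View pics/s7z.png

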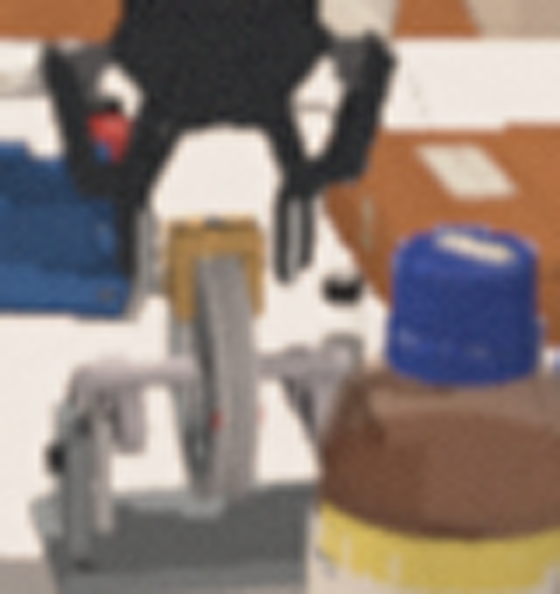

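Clip rests on the rim at (215, 265), with both fingers clear of it. Retreating straight up.

>>> send_rows --motion '[0.054, 0, 0, 0, 0, 0, 0, 0.054, 0, 0, -0.005, 0, 0, 0, 0.054, 0, 0, -0.015, 0, 0, 0, 0.054, 0, 0, -0.025, 0, 0, 0, 0.054, 0, 0, -0.03, 0, 0, 0, 0.054, 0, 0, -0.03, 0, 0, 0, 0.054, 0, 0, -0.03, 0, 0, 0]'

```text
t: 21.35
eef_pos: [590.5, -89.3, 254.8]
tcp_rot: [-0.001, 0.997, 0.071, -0.0]
force: [0.7, 0.5, 0.6]
gripper_width: 0.628
```

>>> send_rows --motion '[0.054, -0.035, 0, -0.015, 0, 0, 0, 0.054, -0.04, 0, 0, 0, 0, 0, 0.054, -0.04, 0, 0, 0, 0, 0, 0.054, -0.04, 0, 0, 0, 0, 0, 0.054, 0, 0, 0, 0, 0, 0, 0.054, 0, 0, 0, 0, 0, 0]'

```text
t: 21.95
eef_pos: [437.3, -111.5, 268.9]
tcp_rot: [-0.0, 0.997, 0.071, 0.0]
force: [-0.1, 1.1, 0.7]
gripper_width: 0.631
```

```bash
python3 - <<'E'
from plan import *
from fit import *
p,Rc=now()
out=[]
for k in range(3):
    g=r.grab_frame('side'); out.append([(np.round(b['xy'],1).tolist()) for b in r.tip_of(g,'pulley_dot')[:3]])
    f=r.grab_frame('top')
print(out,[(b['confidence'],b['xy']) for b in r.tip_of(f,'clip_roof')[:2]],[(b['confidence'],b['xy']) for b in r.tip_of(g,'clip_roof')[:2]])
im=np.hstack([cv2.resize(g['image'][150:250,250:330],(400,500),interpolation=2),cv2.resize(f['image'][140:240,240:320],(400,500),interpolation=2)])
cv2.imwrite('pics/e8.png',im)
C0=cloud(f,np.ones((384,512),bool)); q=(C0-[588.2,-91.2,80.5])@down(YS).as_matrix()
a=q[(q[:,2]<-58)&(q[:,2]>-75)&(abs(q[:,0])<30)&(abs(q[:,1])<30)]
print('clip top (tool axes about pulley)',len(a),np.percentile(a,[3,50,97],axis=0).round(1).tolist(),np.polyfit(a[:,1],a[:,2],1),cv2.minAreaRect(a[:,:2].astype(np.float32)))
E
```

```text
t 21.95 [ 437.3 -111.5  268.9] F [-0.1  1.1  0.7] w 53.9 j [ 0.34  0.48 -0.26  1.84  0.16  0.84  0.14]
[[[213.1, 159.9], [209.2, 209.4], [282.3, 213.6]], [[285.1, 212.1], [211.9, 160.1], [210.5, 208.3]], [[213.0, 207.1], [209.8, 162.6], [286.5, 214.5]]] [(0.58, [283.3, 179.8])] [(0.68, [278.7, 190.3])]
clip top (tool axes about pulley) 175 [[-17.0, -11.5, -69.9], [-0.1, -0.1, -66.7], [16.7, 11.2, -62.4]] [-1.63386386e-02 -6.64837907e+01] ((0.3637981414794922, 0.0295562744140625), (35.743064880371094, 24.229976654052734), 0.17402972280979156)
```

View pics/e8.png

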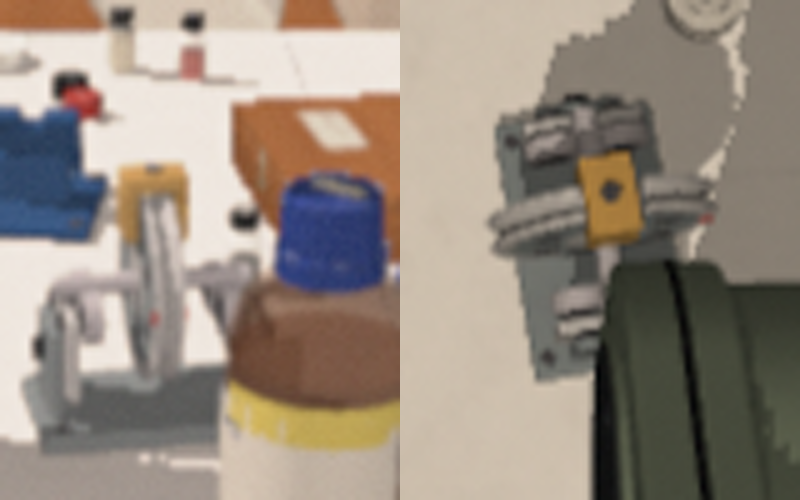

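The clip is centred on the rim, level to about 1°, and the dot stays put at about (285, 213) in the side picture. Handing in.

```bash
python3 - <<'E'
from h import *
print(r.observe()['t'], r.finish_job())
E
```

```text
the job is handed in; nothing more can be done
22.5 None
```

The job is handed in at 22.5 s of the 54 s allowed. The grey pulley sits on the four rollers at rest, with the brass clip standing upright on top of its rim.

- **Placing the pulley:** I drew it up out of the blue rest and lowered it in small steps. It touched the rollers on one side first, so I shifted it about 2 mm sideways until it seated evenly. From the height at contact, the rollers are about 3–4 mm above their lowest setting. The highest upward reading while seating was about 10 N.
- **Letting it settle:** I let go, and it turned its heavy side down. Pictures taken about 4 s later showed the dot holding still, so I went ahead with the clip.
- **Hanging the clip:** I felt for the rim and met it at the height I had worked out. The force briefly reached about 10 N, so I backed off before opening the fingers and withdrew clear.

In the last check the clip was within 0.5 mm of the pulley's centre along and across the axle, and tilted about 1°. The dot had not moved between the pictures before and after placing the clip, to within the detector's 2–3 pixel scatter. I never went near the vial, dish or steel weight, though I did not measure them again at the end.

One disagreement: the camera positions at the stand were 2–3 mm off the arm's own. I placed the clip by the arm's readings from when I let go of the pulley, plus a small sideways correction from the side camera.

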